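# Trip and reset a mushroom stop, then restart

### The arm

A 6-joint arm with a two-finger parallel gripper is mounted at the origin on a cart in front of the work surface, level with it; the furniture and walls round the work are solid. World frame = base frame: x ahead of the robot, y to its left, z up, the work surface at z = 0. Lengths are in m, angles in rad, forces in N, time in s.
With the tool pointing down it reaches from about 0.275 to 0.875 m from the base axis. Payload 12.5 kg.
Tool frame: the origin (TCP) lies at the very end of the fingers, on their centre line; the grasp point (between the pads) lies 19 mm behind it; z points along the fingers, y is the line along which they close (so a half turn about z gives the same grasp; the last joint's range is limited). The gripper opens to 85 mm and grips with 20 to 120 N. Pads are 22 mm wide; open, the fingers measure 114 mm over their backs; the gripper's body (76 mm by 85 mm) begins 54 mm behind the grasp point. The pads swing forward as they close: fully open they stand 13 mm farther back than shut.
Start: joints at [1.262, 0.351, 1.652, -0, 1.139, -0.085], TCP at [0.122, 0.536, 0.231] pointing down, gripper open.
Joint ranges: [-2.75, 2.75], [-0.79, 2.1], [0.01, 2.65], [-1.57, 4.71], [0.07, 3.14], [-2.87, 2.87]. Speed limits (rad/s): [2.22, 2.22, 2.79, 3.14, 3.14, 3.14].

### API

Orientations are given as a 3x3 rotation matrix whose columns are the frame's x, y, z axes.
In Python, from bench import manip gives the robot as it stands. Calls block until the motion is done:
- manip.move_ptp(position, orientation): joint-space move of the TCP to a pose.
- manip.move_l(position, attitude=None, max_speed=0.15): straight line of the TCP; attitude=None keeps the orientation; max_speed is the mean speed in m/s.
- manip.move_j(angles): joint-space move.
- manip.set_gripper(opening, effort=None): opening from 0.0 (shut) to 1.0 (fully open); effort is the grip in N (None keeps the last); returns when the fingers have stopped.
- manip.dwell(seconds).
- manip.inverse_kinematics(position, orientation): joint angles nearest the present ones, or None.
- manip.grab_frame(name): name is "scene" or "side" or "wrist"; returns (picture, depth): 420x560x3 uint8, red, green, blue; 420x560 float32, m along the optical axis (not along the pixel's ray), 0 where there is no reading.
- manip.get_calibration(name): a dict with "camera_matrix" (3x3 intrinsics, pixels), "R" (3x3) and "t" (3): a world point X has camera coordinates R X + t. Camera axes: x right, y down, z forward; pixel columns grow to the right and rows downward; lengths in m; the calibration is good to about 2 mm. A picture is of the moment at which its call begins: read the wrist's pose just before it. get_calibration takes no time and is no camera call; for the wrist camera it gives the pose at the moment of the call.
A pose or a line that the arm cannot do raises manip.Unreachable and nothing moves.
- manip.sign_off(): hands the job in; it is judged then, once.
Trained networks look in the newest picture that a camera, given by its name, has taken for a name from the list of things; names that differ only in an ending like _2 or _b are one class to them, and where a whole thing is asked for, a point or a joint stands for the part that bears it (a point fixed in the world has none). Each returns a list of dicts, best first, with "confidence" (0 to 1); they miss things now and then, are a little off and sometimes report something else, mostly with a low value. They report only what shows in the picture. A call takes as long as a camera call.
- manip.look_for(camera, name): "at" ([x, y, z] in m, in world coordinates, good to about 4 mm: the middle of the surface that is visible of it).
Readings, each from a call of its own:
- manip.current_time(): time.
- manip.current_qpos(): joint angles.
- manip.current_joint_vel(): joint speeds.
- manip.current_joint_torque(): joint torques, N m.
- manip.current_ee_pos(): TCP position.
- manip.current_tcp_rot(): TCP orientation.
- manip.current_force(): force on the tool from outside, world axes, zero at the start.
- manip.current_ft_torque(): the same for the moment, N m.
- manip.current_grip_width(): opening from 0.0 (shut) to 1.0 (fully open).
- manip.current_grip_force(): force on a finger pad.
Only numpy, scipy, OpenCV 4.12 (cv2) and the standard library are available. Lean on these libraries where they do the work, as an engineer would, in place of code of your own. Each camera call takes 0.05 s, during which the arm holds its last target. There are 200 camera calls.

### The job

Test the bench's safety stop: press the big mushroom head straight in until it latches and take the hand off it so that it stays down by itself, then push one of its ears round clockwise (seen from above) with the fingers until the head springs out again, and only then press the round start button on the other box fully in and let it come back. Work gently with fingertips or the outside of the fingers only: do not grip the head, and lift nothing. Do not press the square button, and leave the loose things lying about where they are.

Things in the scene. Friction and masses are not known exactly. Their poses are not given: they have to be found in the camera images.
- stop_station: stop station: grey box 104 x 104 mm, 55 mm high, screwed down, carrying a large black mushroom head with two ears on its middle. Origin: centre of the underside (on the desk, z = 0); z up and y along the two ears when the head is not twisted.
- stop_head_top (a point): middle of the flat top (20 mm across) of the mushroom head; it moves with the head. Head out: 45 mm above the box's top, i.e. z = 0.100. The head's round body is 44 mm across and is the only thing within 22 mm of the axis; z is the (upright) axis of twisting.
- stop_ear_a (a point): middle of one of the two level ears on two sides of the head, half a turn apart, 40 mm from its axis, at mid-height. An ear is a bar 12 mm thick, 16 mm high, out to 53 mm from the axis (rounded end 14 mm thick). Head out: this point is 28 mm above the box top (ear 20 to 36 mm above it); latched: 18 mm (ear 10 to 26 mm). Beside the ears is only the flat box top.
- stop_ear_b (a point): the same point on the far ear (a 1 mm collar lies on the box top within 21 mm of the axis)
- stop_plunger (a joint): how far the head is pressed in, m. 0 = out; pressed 11 to 12 mm it latches by itself and then rests at about 0.010; end stop at 0.017. The spring needs 3 N at first and 11 N at the stop, the latch about 1 N more on the way. Only twisting frees it.
- stop_head (a joint): twist of the mushroom head, rad: 0 at rest, positive clockwise seen from above, up to 1.0. When out it is sprung back to 0 (0.02 Nm at 0, 0.07 Nm at the end); when latched, friction adds up to 0.1 Nm. Latched, it lets go at about 0.35 to 0.65; the spring then pushes the head out and, once it is left free, the head turns back to 0 by itself.
- start_station: start station: grey box 70 x 120 mm, 50 mm high, screwed down, with two black push buttons on top. Origin: centre of the underside (on the desk, z = 0); z up, y along the long side; the round button lies at y = +30 mm, the square one at y = -30 mm.
- start_round_top (a point): middle of the top of the round start button, 30 mm across, 14 mm above the box's top when out (z = 0.064)
- start_square_top (a point): middle of the top of the square button, 29 mm wide, 14 mm above the box's top when out (to be left alone)
- start_round (a joint): how far the round button is pressed, m: 0 out, 0.007 fully in; springs back by itself; 2 N at first, 5.5 N fully in
- start_square (a joint): how far the square button is pressed, m: 0 out, 0.007 fully in
- driver_red: loose bystander: red-handled screwdriver, 154 mm, lying
- driver_orange: loose bystander: orange-handled screwdriver, 169 mm, lying
- flux_jar: loose bystander: round jar with a yellow lid, 43 mm across, 29 mm high
- kapton_tape: loose bystander: roll of amber tape lying flat, 54 mm across, 13 mm high
- battery_1: loose bystander: small battery standing on end, 14 mm across, 49 mm high
- usb_stick: loose bystander: USB stick, 17 x 50 x 8 mm, lying flat
- cartridge_1: loose bystander: grey game cartridge with a blue picture, 34 x 57 x 9 mm, lying flat

How it is judged:
By the outcome, as a careful person would: the job done as asked, in the order asked, and still so for the second after the job is handed in, with the robot touching nothing.
It also fails if it takes over 54 s, if anything falls off the work surface, if the arm or the gripper's body presses on something with over 40 N, if the wrist force passes 120 N, or if a joint passes its speed limit or range.

## Working session

There is one attempt and no reset: what is moved stays moved. The work goes in short steps, each a Python script; the robot and the scene stay as the last script left them, time stands still between calls to the robot, and variables do not carry over. Pictures are saved under pics/ and viewed, at most 10 in all, crops included, and the job is handed in when it is done.

```bash
mkdir -p pics; ls; python3 - <<'E'
from bench import manip
import cv2,numpy as np
for c in ("scene","side"):
    p,d=manip.grab_frame(c); cv2.imwrite(f"pics/{c}0.png",p[...,::-1])
    for n in ["stop_station","stop_head_top","stop_ear_a","start_station","start_round_top","start_square_top"]:
        print(c,n,[(np.round(r["at"],3).tolist(),round(r["confidence"],2)) for r in manip.look_for(c,n)][:4])
print(manip.current_time(),manip.current_tcp_rot().round(3),manip.current_force())
E
python3 -c "
import cv2,numpy as np
" 
```

```text
pics
scene stop_station [([0.543, -0.206, 0.055], 0.88), ([0.736, -0.03, 0.011], 0.74)]
scene stop_head_top [([0.55, -0.202, 0.091], 0.55)]
scene stop_ear_a [([0.553, -0.203, 0.092], 0.74)]
scene start_station [([0.57, 0.085, 0.051], 0.72)]
scene start_round_top [([0.594, 0.062, 0.06], 0.65), ([0.571, 0.117, 0.064], 0.59)]
scene start_square_top [([0.589, 0.065, 0.064], 0.61)]
side stop_station [([0.553, -0.174, 0.06], 0.62)]
side stop_head_top [([0.565, -0.187, 0.089], 0.7)]
side stop_ear_a [([0.559, -0.186, 0.086], 0.71)]
side start_station [([0.582, 0.12, 0.046], 0.69), ([0.738, -0.024, 0.015], 0.5)]
side start_round_top [([0.577, 0.128, 0.063], 0.6)]
side start_square_top [([0.591, 0.066, 0.062], 0.67), ([0.555, -0.174, 0.059], 0.18)]
0.7 [[-0.975  0.222  0.   ]
 [ 0.222  0.975 -0.   ]
 [-0.    -0.    -1.   ]] [-0.23518893  0.0451536   0.07246544]
```

View pics/scene0.png

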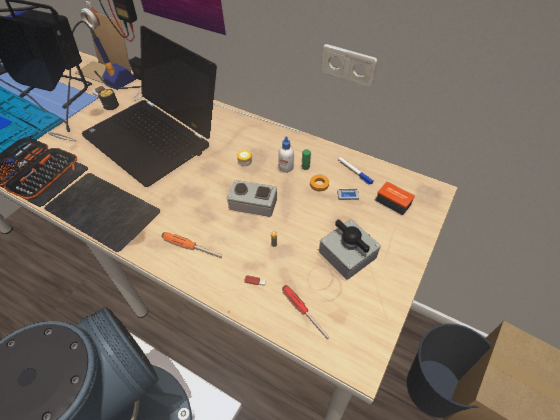

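View pics/side0.png

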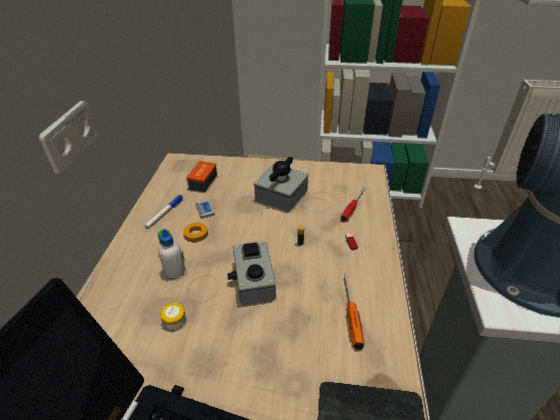

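The scene view shows the stop head at about (350,236), with its ears at (340,225) and (363,247). The start box has the round button at (241,189) and the square one at (263,192), and the side view agrees. Next I'll measure with the wrist camera above each box.

```bash
cat > h.py <<'E'
from bench import manip
import cv2,numpy as np
def down(psi): # tool y axis at angle psi in the xy plane, z down
    y=np.array([np.cos(psi),np.sin(psi),0]); z=np.array([0,0,-1.]); return np.column_stack([np.cross(y,z),y,z])
def cloud(c):
    k=manip.get_calibration(c); p,d=manip.grab_frame(c)
    v,u=np.indices(d.shape); K=np.array(k["camera_matrix"])
    X=np.dstack([(u-K[0,2])/K[0,0]*d,(v-K[1,2])/K[1,1]*d,d])
    return p,(X-np.array(k["t"]).ravel())@np.array(k["R"]),d>0
def look(names,c="wrist"):
    for n in names:
        print(c,n,[(np.round(r["at"],4).tolist(),round(r["confidence"],2)) for r in manip.look_for(c,n)][:3])
E
python3 - <<'E'
from h import *
p0=manip.current_ee_pos(); R0=manip.current_tcp_rot()
manip.move_l(p0+[0,0,0.12],max_speed=.3)
psi=np.arctan2(R0[1,1],R0[0,1])
for i,(x,y,s) in enumerate([(.50,.09,"start"),(.54,.05,"start"),(.48,-.16,"stop"),(.52,-.21,"stop")]):
    manip.move_ptp([x,y,.33],down(psi)); 
    p,X,ok=cloud("wrist"); cv2.imwrite(f"pics/w{i}.png",p[...,::-1]); np.savez(f"w{i}.npz",p=p,X=X,ok=ok)
    print(manip.current_time(),manip.current_ee_pos().round(3), manip.current_qpos().round(2))
    look(["start_round_top","start_square_top","start_station"] if s=="start" else ["stop_head_top","stop_ear_a","stop_station"])
E
python3 -c "
import cv2,numpy as np
a=np.hstack([cv2.imread(f'pics/w{i}.png') for i in (1,3)]);cv2.imwrite('pics/ww.png',cv2.resize(a,(800,300)))"
```

```text
3.4 [0.5   0.091 0.33 ] [ 0.09  0.19  1.62  0.    1.33 -1.26]
wrist start_round_top [([0.5718, 0.1261, 0.061], 0.85), ([0.7378, -0.033, 0.0118], 0.2)]
wrist start_square_top [([0.5915, 0.0654, 0.0624], 0.66), ([0.5558, -0.1916, 0.096], 0.24)]
wrist start_station [([0.5754, 0.0911, 0.0493], 0.65)]
3.9417 [0.54 0.05 0.33] [ 0.01  0.25  1.54  0.    1.35 -1.34]
wrist start_round_top [([0.576, 0.1242, 0.0622], 0.62)]
wrist start_square_top [([0.5932, 0.0626, 0.0627], 0.83)]
wrist start_station [([0.5806, 0.0937, 0.0498], 0.78)]
5.0167 [ 0.48  -0.159  0.33 ] [-0.41  0.18  1.63  0.    1.33 -1.76]
wrist stop_head_top [([0.5512, -0.1951, 0.0925], 0.69)]
wrist stop_ear_a [([0.5562, -0.2, 0.0967], 0.82)]
wrist stop_station [([0.5461, -0.1926, 0.0571], 0.61)]
5.5833 [ 0.52  -0.209  0.33 ] [-0.47  0.29  1.49  0.    1.36 -1.81]
wrist stop_head_top [([0.5563, -0.1989, 0.0954], 0.7), ([0.3876, -0.1561, 0.0172], 0.53)]
wrist stop_ear_a [([0.5544, -0.2024, 0.0968], 0.8)]
wrist stop_station [([0.5504, -0.1964, 0.0557], 0.65)]
```

View pics/ww.png

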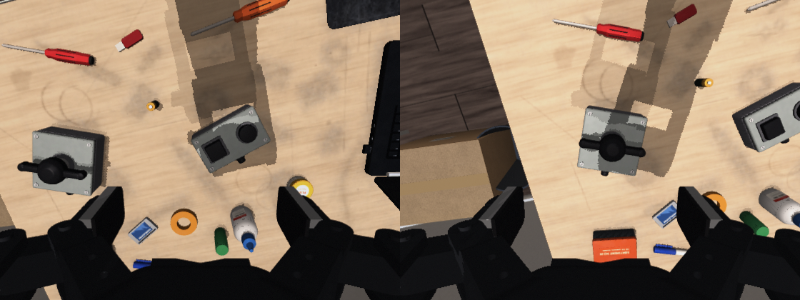

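The left view shows the start box with the round button at (247,132) and the square one at (212,148). The right view shows the stop head at (612,148) with its ears at about (588,142) and (640,152). I'll fit the geometry from the depth clouds.

```bash
python3 - <<'E'
import numpy as np,cv2
def get(i,c,r):
    f=np.load(f"w{i}.npz");X=f["X"][f["ok"]];return X[np.hypot(X[:,0]-c[0],X[:,1]-c[1])<r]
def rect(P):
    r=cv2.minAreaRect((P[:,:2]*1000).astype(np.float32));return [np.round(v,1) for v in r]
for i in (0,1,2,3):
    stop=i>1;c=(.5545,-.199) if stop else (.581,.095);X=get(i,c,.085 if stop else .08)
    zt=.055 if stop else .05
    T=X[abs(X[:,2]-zt)<.004]; print(i,"top z",np.median(T[:,2]).round(4),rect(T),len(T))
    if stop:
        H=X[X[:,2]>.060]; H0=H[np.hypot(H[:,0]-c[0],H[:,1]-c[1])<.025]
        zm=np.percentile(H0[:,2],98);F=H0[H0[:,2]>zm-.0025]
        print(" head top",zm.round(4),F.mean(0).round(4),len(F),cv2.minEnclosingCircle((F[:,:2]*1000).astype(np.float32)))
        B=H0[(H0[:,2]>.075)&(H0[:,2]<.1)]
        E=H[(H[:,2]>.084)&(H[:,2]<.095)];print(" ears+body z>.084",rect(E),len(E))
        r=np.hypot(E[:,0]-c[0],E[:,1]-c[1]);e=E[r>.03]
        a=e[e[:,1]>c[1]].mean(0);b=e[e[:,1]<c[1]].mean(0);print(" ears",a.round(4),b.round(4),"ang",np.degrees(np.arctan2(*(a-b)[[1,0]])).round(1),"mid",((a+b)/2).round(4))
    else:
        for n,q in(("round",(.574,.125)),("square",(.592,.064))):
            Y=X[(X[:,2]>.059)&(np.hypot(X[:,0]-q[0],X[:,1]-q[1])<.025)];print("",n,np.median(Y[:,2]).round(4),rect(Y),len(Y))
E
```

```text
0 top z 0.0492 [array([585.7,  90.8]), array([ 70., 120.]), np.float64(16.7)] 3884
 round 0.063 [array([577. , 119.6]), array([29.1, 28.5]), np.float64(14.1)] 457
 square 0.0629 [array([594.2,  62.2]), array([29.1, 28.8]), np.float64(17.0)] 535
1 top z 0.0492 [array([585.9,  90.7]), array([ 69.9, 119.9]), np.float64(17.0)] 4243
 round 0.3974 [array([574.4, 116.1]), array([36.7, 29.1]), np.float64(50.4)] 2224
 square 0.0631 [array([594.6,  62.2]), array([29.3, 29. ]), np.float64(16.8)] 575
2 top z 0.0541 [array([ 561.2, -201.2]), array([103.7, 104.2]), np.float64(67.7)] 4781
 head top 0.1 [ 0.5609 -0.2011  0.0989] 404 ((560.749755859375, -200.7816619873047), 15.828553199768066)
 ears+body z>.084 [array([ 560.4, -200.4]), array([101.4,  40.8]), np.float64(51.2)] 959
 ears [ 0.5755 -0.1635  0.0894] [ 0.5448 -0.2386  0.0894] ang 67.8 mid [ 0.5601 -0.201   0.0894]
3 top z 0.0541 [array([ 561.3, -201.2]), array([103.9, 103.9]), np.float64(67.8)] 5329
 head top 0.1001 [ 0.5612 -0.2011  0.0988] 426 ((560.3350219726562, -200.8843231201172), 15.566953659057617)
 ears+body z>.084 [array([ 561.1, -201. ]), array([99.5, 42.9]), np.float64(86.9)] 1016
 ears [ 0.5759 -0.164   0.0895] [ 0.5453 -0.2387  0.0895] ang 67.7 mid [ 0.5606 -0.2014  0.0895]
```

```bash
cat >> h.py <<'E'
C=np.array([.5612,-.2012]); A=np.radians(67.75)
def press(xy,psi,ztop,depth,fmax):
    manip.move_ptp([*xy,ztop+.05],down(psi)); manip.move_l([*xy,ztop+.006],max_speed=.1)
    f0=manip.current_force()[2]; zc=None; z=ztop+.004
    while True:
        manip.move_l([*xy,z],max_speed=.05); f=manip.current_force()[2]-f0; za=manip.current_ee_pos()[2]
        print(round(z,4),round(za,4),round(f,2))
        if zc is None and abs(f)>1: zc=za
        if abs(f)>fmax or ztop-z>depth+.004 or (zc and zc-za>depth): break
        z-=.0015
    manip.move_l([*xy,ztop+.03],max_speed=.1)
E
python3 - <<'E'
from h import *
manip.set_gripper(0.0,20)
press(C,A-np.pi/2,.100,.0135,25)
manip.move_ptp([.50,-.20,.30],down(A-np.pi/2))
p,X,ok=cloud("wrist"); Y=X[ok&(np.hypot(X[...,0]-C[0],X[...,1]-C[1])<.012)]
print(len(Y),np.percentile(Y[:,2],[50,98]),manip.current_time())
cv2.imwrite("pics/l.png",p[...,::-1])
E
```

```text
0.104 0.1044 -0.1
0.1025 0.1025 -0.63
0.101 0.1009 0.59
0.0995 0.0997 1.82
0.098 0.0982 3.03
0.0965 0.0966 4.27
0.095 0.0952 4.74
0.0935 0.0938 5.79
0.092 0.0923 6.44
0.0905 0.0908 6.07
0.089 0.0894 5.9
0.0875 0.088 8.82
0.086 0.0866 9.29
0.0845 0.0852 10.28
1657 [0.37685482 0.38597596] 13.5667
```

View pics/l.png

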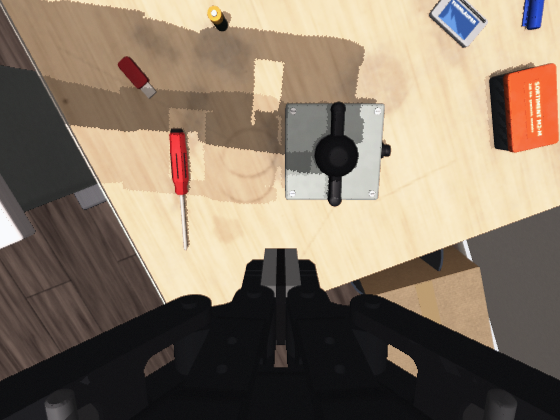

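The view shows the head, ears and box intact. My height filter picked up gripper points, so I'll recheck the height with them excluded, then go on to the twist.

```bash
cat >> h.py <<'E'
def headz(c="wrist"):
    p,X,ok=cloud(c); r=np.hypot(X[...,0]-C[0],X[...,1]-C[1])
    Y=X[ok&(r<.012)&(X[...,2]<.115)]
    E=X[ok&(r>.03)&(r<.053)&(X[...,2]<.115)&(X[...,2]>.066)]
    if len(E)>10:
        d=E[:,:2]-C; a=.5*np.angle(np.mean(np.exp(2j*np.arctan2(d[:,1],d[:,0])))); print("ear angle",np.degrees(a).round(1),"z",np.median(E[:,2]).round(4),len(E))
    print("head",np.percentile(Y[:,2],[50,98]).round(4) if len(Y) else None); return p
E
python3 - <<'E'
from h import *
headz()
def pose(th,s,z,r=.042):
    a=A-th; e=np.array([np.cos(a),np.sin(a)]); t=np.array([-e[1],e[0]])
    return [*(C+r*e+s*t),z],down(a-np.pi/2)
# which ear: ear a (angle A)
P,R=pose(0,.034,.13); manip.move_ptp(P,R)
manip.move_l(pose(0,.034,.063)[0],max_speed=.1)
print(manip.current_force().round(2)); f0=manip.current_force()
manip.move_l(pose(0,.023,.063)[0],max_speed=.05)
print("near",(manip.current_force()-f0).round(2),manip.current_time())
for th in np.arange(.08,.82,.08):
    P,R=pose(th,.021,.063); manip.move_l(P,R,max_speed=.06)
    f=manip.current_force()-f0; a=A-th
    print(th.round(2),"tang",(f[:2]@[-np.sin(a),np.cos(a)]).round(2),f.round(2),manip.current_time())
    if np.linalg.norm(f)>15: print("high");break
headz("scene"); p=headz("side")
E
```

```text
ear angle 67.8 z 0.0798 581
head [0.089  0.0909]
[ 0.06 -0.92  0.6 ]
near [ 0.24  1.57 -0.35] 15.5583
0.08 tang 0.12 [-0.14  0.   -0.5 ] 15.8083
0.16 tang 0.15 [ 0.35  0.86 -0.92] 16.0583
0.24 tang 1.15 [-0.34  1.48 -0.05] 16.3083
0.32 tang 1.52 [-0.46  1.81 -0.08] 16.5583
0.4 tang 2.07 [-0.85  2.08 -0.75] 16.8083
0.48 tang 1.19 [-0.01  1.55  0.18] 17.0583
0.56 tang 2.31 [-1.34  1.88  0.4 ] 17.3083
0.64 tang 1.73 [-0.25  1.87 -0.45] 17.5583
0.72 tang 2.2 [-0.17  2.38  0.39] 17.8083
0.8 tang 1.46 [-0.04  1.56 -0.4 ] 18.0583
ear angle 43.1 z 0.0905 249
head [0.0994 0.1024]
ear angle 27.7 z 0.0868 91
head [0.1006 0.102 ]
```

The head latched at about 0.090 and has now sprung out to about 0.100. Next I'll back off, confirm that, and press start.

```bash
python3 - <<'E'
from h import *
def pose(th,s,z,r=.042):
    a=A-th; e=np.array([np.cos(a),np.sin(a)]); t=np.array([-e[1],e[0]])
    return [*(C+r*e+s*t),z],down(a-np.pi/2)
for th in (.5,.25,0.,):
    manip.move_l(*pose(th,.026,.063),max_speed=.08)
manip.move_l(pose(0,.036,.063)[0],max_speed=.08)
P,R=pose(0,.036,.16); manip.move_l(P,max_speed=.15)
manip.move_ptp([.50,-.20,.30],down(A-np.pi/2)); manip.dwell(.3)
p=headz(); cv2.imwrite("pics/r.png",p[...,::-1]); print(manip.current_time())
E
```

```text
ear angle 67.9 z 0.0898 618
head [0.099  0.1007]
21.5
```

View pics/r.png

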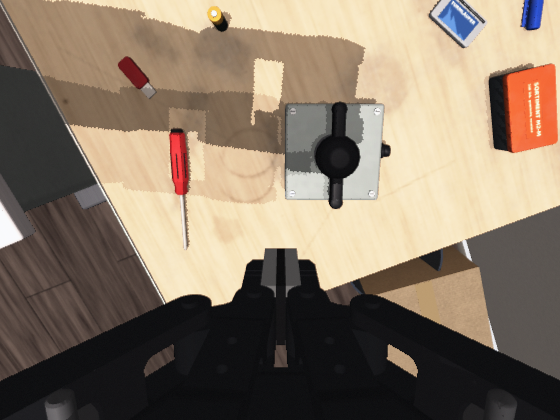

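The head is out at 0.100 and its ears are back at 67.9°. The loose things haven't moved. Now the round button.

```bash
python3 - <<'E'
from h import *
press(np.array([.5771,.1195]),np.radians(16.8),.064,.0095,14)
manip.move_l(manip.current_ee_pos()+[-.07,-.02,.15],max_speed=.25); manip.dwell(.3)
p,X,ok=cloud("wrist"); Y=X[ok&(np.hypot(X[...,0]-.5771,X[...,1]-.1195)<.012)&(X[...,2]<.1)]
print("round z",len(Y),np.median(Y[:,2]) if len(Y) else None,manip.current_force().round(2),manip.current_time())
headz("scene"); cv2.imwrite("pics/s.png",p[...,::-1])
E
```

```text
0.068 0.0684 0.3
0.0665 0.0665 1.03
0.065 0.0649 -0.58
0.0635 0.0636 2.31
0.062 0.0621 2.51
0.0605 0.0606 2.86
0.059 0.059 4.43
0.0575 0.0576 5.58
0.056 0.0569 13.5
round z 534 0.06321228893758049 [ 0.37 -0.05  0.53] 27.45
ear angle 67.4 z 0.0888 136
head [0.0993 0.1013]
```

View pics/s.png

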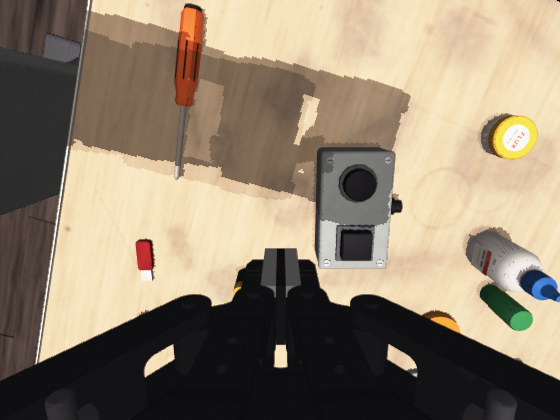

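The round button hit its stop at about 7 mm, with force rising to 13.5 N, and has come back out to 0.063. In the picture it stands out at (358,184), and the square one at (356,245) was not touched.

```bash
python3 -c "
from bench import manip
print(manip.sign_off())"
```

```text
the job is handed in; nothing more can be done
None
```

The job is done and handed in at about 27 s: the stop head was pressed until it latched, its ear was pushed clockwise until it sprang out and turned back, and then the round start button was pressed fully in and came back out.

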